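Close and lock the sealed equipment box

TASK

The repaired board is back in its sealed metal box. Swing the standing lid down onto its seal with a fingertip, without slamming it, then set the fingertips in the slot of each of the two quarter-turn fasteners and turn it clockwise to its stop, so that both fasteners are locked and the lid is held fully shut. Push and turn only: pick nothing up, and leave the tools and parts lying around the box where they are.

Things in the scene. Friction and masses are not known exactly. Their poses are not given: they have to be found in the camera images.
- enclosure: grey metal equipment box, fixed to the bench, 140 (x) x 215 (y) x 62 mm without its lid (85 mm high shut, with lid and fasteners). Origin: centre of underside; z up, -x is its front (the fasteners' side, toward the robot), +y its left, where two black cable glands stick out 19 mm. The board inside is fixed.
- lid (a joint): lid angle, rad: 0 = fully shut, grows as the free front edge rises. Metal plate 8 mm thick, 144 deep, 223 wide, hinged along the box's back. Stiff hinge: it stays where left; 1 to 4 N at the front edge swings it down. From 0.04 down it lies on a springy rubber seal: let go unlocked it rises to about 0.025 (front edge 4 mm up). Pressing it fully shut takes about 10 N.
- lid_hinge (a point): point on the hinge axis at mid width, in the plane of the lid's underside, 62 mm above the bench; axes as the lid's (with the lid shut they equal the box's): the hinge runs along y, the free edge lies 155 mm away along -x
- lid_front (a point): point on the lid's upper face at mid width, 10 mm inside its free edge, 145 mm in front of the hinge axis. The plain strip between the two fastener collars is 43 mm wide. Axes as lid_hinge
- left_slot (a point): left fastener (60 mm left of the box's middle, 110 mm before the hinge): point on its axis, on the floor of its finger slot, 10 mm above the lid's face. Bare-metal round knob 65 mm across, cut through by a straight slot 28 mm wide, 13 mm deep, black floor; a fixed black collar (77 mm outside, 68 inside, same height). Axes turn with the knob: y along the slot, z along the axis, out of the lid
- right_slot (a point): right fastener (on the box's -y side): the same point and axes.
- left_fastener (a joint): left fastener, rad: 0 = open (slot parallel to the front edge), grows clockwise from above, stop at 1.571 = locked (slot points to the front edge). Takes about 0.05 to 0.15 N m, stays where left. From about 0.7 a tongue below the lid runs under a sloping lip of the box and draws the lid down, if the lid lies on its seal (below 0.035); with the lid higher it jams on it or misses it
- right_fastener (a joint): angle of the right fastener, the same.
- driver_red: screwdriver with red handle, 163 mm long, 20 mm thick, lying loose in front of the box; origin under its middle
- battery_1: loose battery, 50 mm long, 15 mm thick, left of the box; origin under its middle
- side_cutters: red-handled side cutters, 132 x 51 x 10 mm, lying loose right of the box; origin under the middle
- flux_bottle: small white bottle with red cap, 98 mm long, 37 mm thick, lying loose at the left; origin under its middle

How it is judged:
By the outcome, as a careful person would: the job done as asked, in the order asked, and still so for the second after the job is handed in, with the robot touching nothing.
It also fails if it takes over 64 s, if anything falls off the work surface, if the arm or the gripper's body presses on something with over 40 N, if the wrist force passes 120 N, or if a joint passes its speed limit or range.

ROBOT

A 6-joint arm with a two-finger parallel gripper is mounted at the origin on a cart in front of the work surface, level with it; the furniture and walls round the work are solid. World frame = base frame: x ahead of the robot, y to its left, z up, the work surface at z = 0. Lengths are in mm, angles in rad, forces in N, time in s.
With the tool pointing down it reaches from about 275 to 825 mm from the base axis. Payload 4.9 kg.
Tool frame: the origin (TCP) lies at the very end of the fingers, on their centre line; the grasp point (between the pads) lies 19 mm behind it; z points along the fingers, y is the direction in which the jaws open and shut (so a half turn about z gives the same grasp; the last joint's range is limited). The gripper opens to 85 mm and grips with 20 to 120 N. Pads are 22 mm wide; open, the fingers measure 114 mm over their backs; the gripper's body (76 mm by 85 mm) begins 54 mm behind the grasp point. The pads swing forward as they close: fully open they stand 13 mm farther back than shut.
Start: joints at [1.059, 0.326, -0.193, 1.052, 0, 1.437], TCP at [202.878, 511.233, 231.281] pointing down, gripper open.
Joint ranges: [-2.65, 2.65], [-0.97, 1.79], [-1.3, 1.35], [-1.93, 2.1], [-1.47, 1.37], [-3.14, 3.14]. Speed limits (rad/s): [2.57, 2.57, 3.14, 3.14, 3.14, 3.14].

INTERFACE

Orientations are given as [roll, pitch, yaw] about the fixed x, y, z axes, in that order (R = Rz(yaw) Ry(pitch) Rx(roll)).
In Python, from bench import bot, solve_ik, imaging gives the robot as it stands. Calls block until the motion is done:
- bot.move_ptp(position, orientation): joint-space move of the TCP to a pose.
- bot.movel(position, rot=None, max_speed=150, threshold=None): straight line of the TCP; rot=None keeps the orientation; max_speed is the mean speed in mm/s. With threshold (N) it stops when the force on the tool has changed by that much, and returns True; else False.
- bot.move_j(angles): joint-space move.
- bot.grip(opening, effort=None): opening from 0.0 (shut) to 1.0 (fully open); effort is the grip in N (None keeps the last); returns when the fingers have stopped.
- bot.dwell(seconds).
- solve_ik(position, orientation): joint angles nearest the present ones, or None.
- bot.get_state(): the state.
- imaging.capture(name): name is "scene" or "top"; returns the picture (400x640x3 uint8, blue, green, red); there is no depth.
- imaging.camera_model(name): a dict with "K" (3x3 intrinsics, pixels), "position" and "rotation" of the camera in the world. Camera axes: x right, y up, looking along -z (the intrinsics and any distortion apply to the point x, -y, -z); pixel columns grow to the right and rows downward; lengths in mm; the calibration is good to about 2 mm. A picture is of the moment at which its call begins. camera_model takes no time and is no camera call.
A pose or a line that the arm cannot do raises bot.IKError and nothing moves.
- bot.sign_off(): hands the job in, once; it reports no verdict.
The state is a dict: "t": time; "qpos": joint angles; "joint_velocities": joint speeds; "effort": joint torques, N m; "tcp_pos": TCP position; "orientation": TCP orientation; "contact_force": force on the tool from outside, world axes, zero at the start; "wrist_torque": the same for the moment, N m; "opening": opening from 0.0 (shut) to 1.0 (fully open).
Only numpy, scipy, OpenCV 4.12 (cv2) and the standard library are available. Lean on these libraries where they do the work, as an engineer would, in place of code of your own. Each camera call takes 0.05 s, during which the arm holds its last target. There are 200 camera calls.

## Working session

There is one attempt and no reset: what is moved stays moved. The work goes in short steps, each a Python script; the robot and the scene stay as the last script left them, time stands still between calls to the robot, and variables do not carry over. Pictures are saved under pics/ and viewed, on a budget of 10 in all, crops included, one or two more only if the job needs it, and the job is handed in when it is done.

```bash
mkdir -p pics; ls
python3 - <<'E'
from bench import bot, imaging
import cv2, numpy as np
for n in("scene","top"):
    cv2.imwrite(f"pics/{n}0.png",imaging.capture(n)); m=imaging.camera_model(n); print(n,m)
print(bot.get_state())
E
```

```text
pics
scene {'K': array([[452.80340019,   0.        , 320.53075647],
       [  0.        , 452.80340019, 202.6431381 ],
       [  0.        ,   0.        ,   1.        ]]), 'position': array([  24.12929831, -342.94593247,  677.30777433]), 'rotation': array([ 0.80818347,  0.00650226, -0.90289601])}
top {'K': array([[445.06372645,   0.        , 326.78099051],
       [  0.        , 445.06372645, 198.54273548],
       [  0.        ,   0.        ,   1.        ]]), 'position': array([424.91875579,  56.34602594, 959.33780395]), 'rotation': array([ 0.08649289, -0.02548989, -1.58062702])}
{'t': 0.1, 'qpos': array([ 1.05878420e+00,  3.26858583e-01, -1.93460576e-01,  1.05201500e+00,
        1.03663077e-05,  1.43662246e+00]), 'joint_velocities': array([-0.000467  , -0.00082443,  0.0027982 ,  0.00031648, -0.00089136,
        0.00018373]), 'effort': array([ 1.34689012e-04, -4.44237971e+01,  2.63038230e+01,  7.90327467e-03,
       -1.64796224e-04,  4.82404900e-06]), 'tcp_pos': array([202.6210846 , 510.76482407, 230.59508088]), 'orientation': array([-3.14007003e+00, -2.15991747e-04,  2.76375423e+00]), 'contact_force': array([ 0.11681043,  1.51410617, -0.49298326]), 'wrist_torque': array([-0.05143826,  0.03170072, -0.03549866]), 'opening': 0.9998564403886718}
```

View pics/scene0.png

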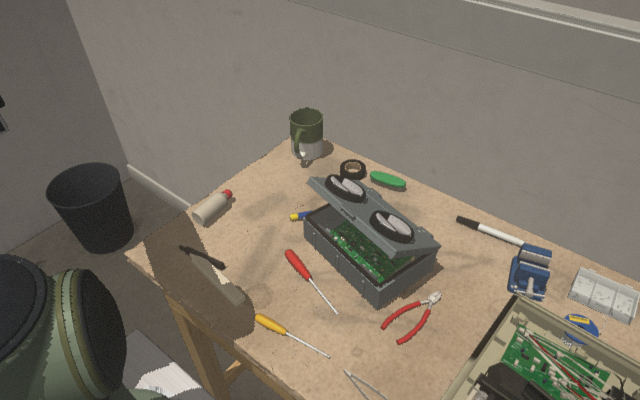

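View pics/top0.png

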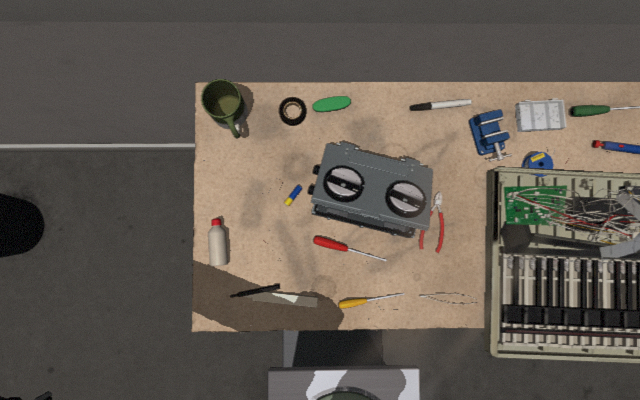

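The lid stands about half open on the box, with the box centre near (372,190) in top and (370,245) in scene. The red driver is in front of it, the cutters are on the right, and the battery and flux bottle are on the left. I'll enlarge both views to measure.

```bash
cat > h.py <<'E'
import numpy as np, cv2
from scipy.spatial.transform import Rotation as R
from bench import bot, imaging, solve_ik
def ray(n,px):
    m=imaging.camera_model(n); K=m["K"]; r=R.from_euler("xyz",m["rotation"]).as_matrix()
    d=np.array([(px[0]-K[0,2])/K[0,0],-(px[1]-K[1,2])/K[1,1],-1.])
    return m["position"],r@d
def onz(n,px,z):
    p,d=ray(n,px); return p+d*(z-p[2])/d[2]
def tri(a,b):
    p,d=ray("top",a); q,e=ray("scene",b)
    s=np.linalg.lstsq(np.c_[d,-e],q-p,rcond=None)[0]
    A,B=p+s[0]*d,q+s[1]*e
    return (A+B)/2,np.linalg.norm(A-B)
E
python3 - <<'E'
import cv2,numpy as np
def crop(f,x,y,w,h,k,o):
    i=cv2.imread(f)[y:y+h,x:x+w]; i=cv2.resize(i,None,fx=k,fy=k,interpolation=cv2.INTER_CUBIC)
    for v in range(0,w,10): cv2.putText(i,str(x+v),(v*k,8),0,.3,(0,255,255)); cv2.line(i,(v*k,10),(v*k,16),(0,255,255))
    for v in range(10,h,10): cv2.putText(i,str(y+v),(0,v*k+3),0,.3,(0,255,255))
    cv2.imwrite(o,i)
crop("pics/top0.png",300,130,150,115,5,"pics/t1.png")
crop("pics/scene0.png",295,165,150,145,4,"pics/s1.png")
E
```

```text
(no output)
```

View pics/t1.png

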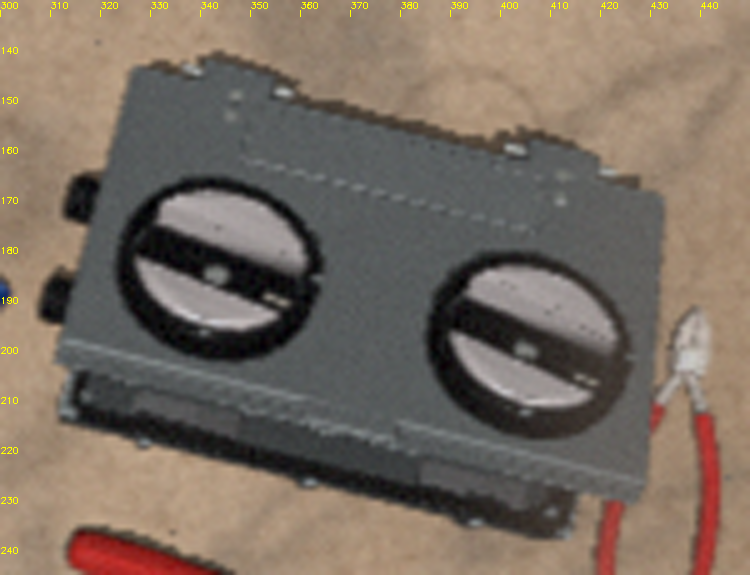

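View pics/s1.png

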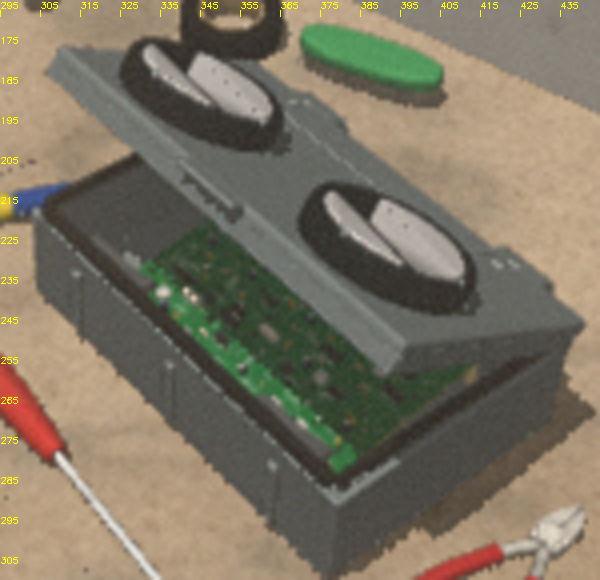

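Run:
```python
from h import *
np.set_printoptions(precision=1,suppress=True)
P={}
for n,a,b in [("lidFL",(313,198),(310.7,176.5)),("lidFR",(428.5,226),(396.5,251)),("lidBR",(432.3,169.5),(440.7,246)),("knobL",(343.2,184),(345.5,188.5)),("knobR",(405.3,199.5),(391.5,226.5)),("rimFL",(312,213.5),(304.5,217.5)),("rimFR",(414,237),(378,287))]:
    P[n],e=tri(a,b); print(n,P[n],round(e,1))
print("rim z62 top",onz("top",(312,213.5),62),onz("top",(414,237),62)," scene",onz("scene",(304.5,217.5),62),onz("scene",(378,287),62), "base FR",onz("scene",(378.5,309),0))
for a,b in[("lidFL","lidFR"),("lidFR","lidBR"),("knobL","knobR"),("rimFL","rimFR")]:
    d=P[b]-P[a]; print(a,b,np.linalg.norm(d),d, np.degrees(np.arctan2(-d[0],-d[1])),np.degrees(np.arctan2(d[2],np.hypot(d[0],d[1]))))
```

```text
lidFL [497.2  59.  149.4] 3.1
lidFR [ 444.2 -152.5  146.6] 3.2
lidBR [ 559.5 -181.9   73.9] 2.3
knobL [524.9   2.  132.1] 4.1
knobR [ 494.5 -113.8  133.5] 3.5
rimFL [474.7  60.5  61.3] 6.4
rimFR [ 423.5 -141.7   68. ] 0.7
rim z62 top [472.5  62.8  62. ] [ 423.2 -142.7   62. ]  scene [476.4  57.8  62. ] [ 427.7 -139.9   62. ] base FR [ 429.9 -145.5    0. ]
lidFL lidFR 218.1452897113628 [ -53.  -211.6   -2.8] 14.059951792663245 -0.7484528847276049
lidFR lidBR 139.36583343745633 [115.3 -29.3 -72.7] -75.72636673671475 -31.418999228061015
knobL knobR 119.69520588984446 [ -30.4 -115.8    1.3] 14.712052746051276 0.6427955803493147
rimFL rimFR 208.66510248463865 [ -51.2 -202.2    6.7] 14.223394115066048 1.8450797126516016
```

```bash
cat >> h.py <<'E'
PSI=-0.249; H=np.array([595.,-78.])
X=np.array([np.cos(PSI),np.sin(PSI)]); Y=np.array([-np.sin(PSI),np.cos(PSI)])
def W(x,y,z): return np.r_[H+x*X+y*Y,z]
def face(r,t): return -r*np.cos(t)+8*np.sin(t), 62+r*np.sin(t)+8*np.cos(t)
YAW=np.pi+PSI
E
python3 - <<'E'
from h import *
np.set_printoptions(precision=2,suppress=True)
bot.grip(0.0)
def tgt(t):
    x,z=face(148,t); return W(x+11,0,z)
o=[np.pi,0,YAW]
a=tgt(0.62)+[0,0,50]
print(a,solve_ik(a,o)); bot.move_ptp(a,o)
def rep(m,*k):
    s=bot.get_state(); print(m,round(s["t"],2),s["tcp_pos"],s["contact_force"],*k)
rep("above",bot.get_state()["qpos"])
bot.movel(tgt(0.6),max_speed=100,threshold=15); rep("0.6")
for t in (.48,.36,.24,.14,.07):
    h=bot.movel(tgt(t),max_speed=60,threshold=25); rep(t,h)
    if h: break
cv2.imwrite("pics/c1.png",imaging.capture("scene")[140:320,260:480].repeat(3,0).repeat(3,1))
E
```

```text
[493.43 -52.17 204.5 ] [-0.25  0.25 -0.37  0.95  0.   -0.01]
above 3.13 [493.51 -51.45 204.54] [-0.14  0.51  0.08] [-0.25  0.25 -0.37  0.95  0.   -0.01]
0.6 3.81 [491.93 -51.6  152.44] [0.03 0.83 0.75]
0.48 4.26 [481.42 -49.13 137.2 ] [ 0.69 -0.39  1.07] False
0.36 4.71 [473.54 -47.09 121.16] [ 0.49 -0.28 -0.5 ] False
0.24 5.16 [467.59 -45.6  104.48] [ 1.02 -0.5   0.3 ] False
0.14 5.56 [464.14 -44.73  90.09] [ 0.59 -0.48  0.51] False
0.07 5.88 [462.62 -44.35  79.88] [ 0.38  0.03 -0.33] False
```

View pics/c1.png

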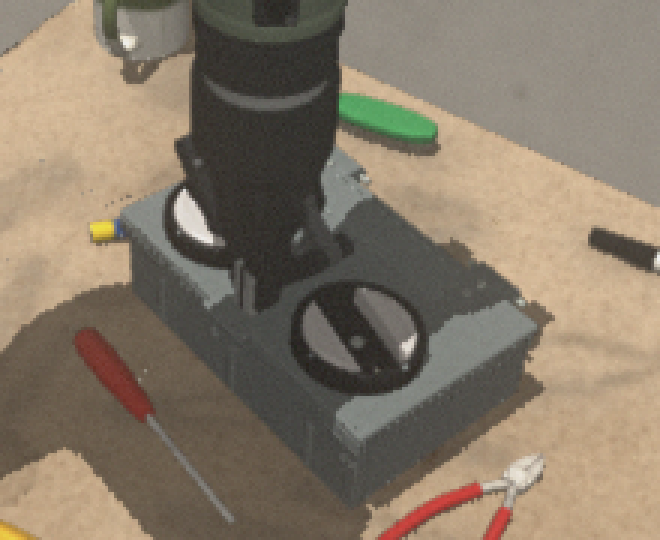

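The finger pad has swung the lid almost shut and it sits squarely on the plain strip. Next I'll press it onto the seal, back off and measure the slots.

Run:
```python
from h import *
np.set_printoptions(precision=2,suppress=True)
h=bot.movel(W(-137,0,67),max_speed=20,threshold=9); s=bot.get_state(); print(h,s["t"],s["tcp_pos"],s["contact_force"])
bot.movel(W(-137,0,100),max_speed=60)
bot.move_ptp([330,60,200],[np.pi,0,YAW]); bot.grip(0.35)
print(bot.get_state()["t"])
for n in("top","scene"):
    i=imaging.capture(n); cv2.imwrite(f"pics/{n}2.png",i)
a=cv2.imread("pics/top2.png")[130:245,300:450]; b=cv2.imread("pics/scene2.png")[165:310,295:445]
a=cv2.resize(a,None,fx=4,fy=4)[:,:600];b=cv2.resize(b,None,fx=2,fy=2)
c=np.zeros((460+0,800,3),np.uint8); c[:460,:500]=a[:,:500]; c[:290,500:800]=b; cv2.imwrite("pics/c2.png",c)
# bright knob halves, top view
i=cv2.imread("pics/top2.png"); g=i.min(2); roi=np.zeros_like(g); roi[155:235,318:428]=1
m=((g>115)*roi).astype(np.uint8)
n,l,st,ce=cv2.connectedComponentsWithStats(m)
for k in range(1,n):
    if st[k,4]>40:
        ys,xs=np.where(l==k); v=np.linalg.svd(np.c_[xs,ys]-ce[k],full_matrices=False)[2][0]; print(st[k],ce[k],v)
```

```text
True 6.4833 [462.68 -44.35  70.02] [-0.24 -0.5   5.78]
8.3333
[ 318  155  110   80 3079] [379.7  180.06] [0.97 0.26]
[382 155  24   6  80] [393.5  156.96] [0.99 0.15]
[329 182  25  10 154] [341.63 186.36] [0.97 0.24]
[389 197  26  15 188] [402.8  202.55] [0.9  0.44]
[382 213  26  16 192] [393.02 221.72] [0.88 0.47]
[318 217   7  17  69] [320.04 223.36] [-0.19  0.98]
```

View pics/c2.png

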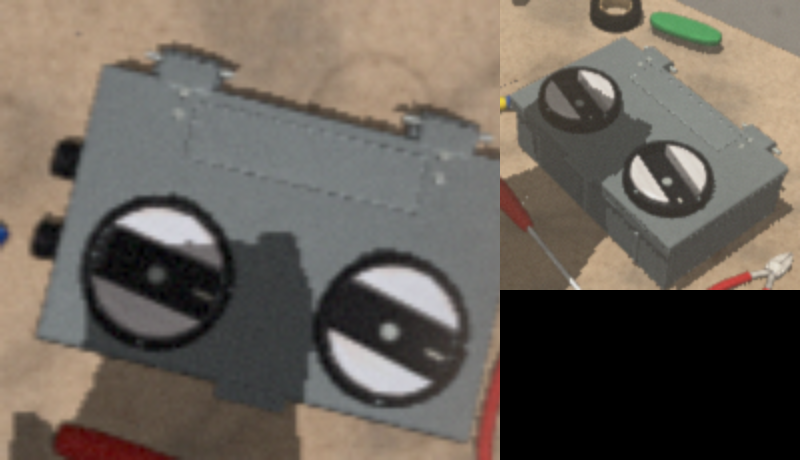

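Run:
```python
from h import *
np.set_printoptions(precision=2,suppress=True)
k=8
for n,cs in (("top",((339.3,198.5),(397.8,212))),("scene",((335,216),(379,255)))):
    g=cv2.resize(cv2.imread(f"pics/{n}2.png").max(2),None,fx=k,fy=k,interpolation=cv2.INTER_CUBIC)
    for c in cs:
        # outer collar = dark blob filled
        m=(g<52).astype(np.uint8); mm=np.zeros_like(m); cv2.circle(mm,(int(c[0]*k),int(c[1]*k)),23*k,1,-1); m*=mm
        cnt=max(cv2.findContours(m,cv2.RETR_EXTERNAL,cv2.CHAIN_APPROX_NONE)[0],key=cv2.contourArea)
        e=cv2.fitEllipse(cv2.convexHull(cnt)); C=np.array(e[0])/k
        P=onz(n,C,93-8.); out=[P,np.array(e[1])/k]   # collar top z
        if n=="top":
            for lo in (60,80):
                q=np.zeros_like(m); cv2.circle(q,(int(C[0]*k),int(C[1]*k)),int(13.5*k),1,-1)
                ys,xs=np.where((g<lo)&(q>0)); D=np.c_[xs,ys]/k-C; 
                v=np.linalg.svd(D-D.mean(0),full_matrices=False)[2][0]; v*=np.sign(v[0])
                a,b=onz(n,C-12*v,83),onz(n,C+12*v,83); d=a-b
                out+=[D.mean(0), "rel angle cw",PSI-np.arctan2(-d[0],d[1])]
        print(n,C,*out)
print(W(-110,60,85),W(-110,-60,85))
```

```text
top [339.57 198.57] [500.28   8.06  85.  ] [38.71 39.48] [-0.  -0.3] rel angle cw 0.16313071279619773 [ 0.12 -0.25] rel angle cw 0.15694114492502242
top [395.04 211.27] [ 474.26 -101.32   85.  ] [32.22 38.7 ] [-0.32 -0.41] rel angle cw 0.23103282592196245 [-0.13 -0.41] rel angle cw 0.23076290611020445
scene [350.46 225.65] [494.52 -35.48  85.  ] [1.33 1.59]
scene [362.64 264.95] [ 434.12 -103.33   85.  ] [2.2  5.05]
[503.18   7.26  85.  ] [ 473.61 -109.04   85.  ]
```

```bash
cat >> h.py <<'E'
C={"L":np.array([501.5,7.8]),"R":np.array([472.5,-107.8])}
A={"L":0.16,"R":0.22}
def rep(m,*k):
    s=bot.get_state(); print(m,round(s["t"],2),s["tcp_pos"],"yaw",round(s["orientation"][2],3),"F",s["contact_force"],"T",s["wrist_torque"],*k); return s
np.set_printoptions(precision=2,suppress=True)
def enter(k):
    o=[np.pi,0,YAW-A[k]]
    bot.move_ptp(np.r_[C[k],125],o); rep("above")
    h=bot.movel(np.r_[C[k],70],max_speed=30,threshold=5); rep("contact",h)
E
python3 - <<'E'
from h import *
enter("L")
for n in("top","scene"): cv2.imwrite(f"pics/{n}3.png",imaging.capture(n))
b=cv2.imread("pics/scene3.png")[170:280,295:435]; cv2.imwrite("pics/c3.png",cv2.resize(b,None,fx=5,fy=5))
E
```

```text
above 9.23 [500.17   8.17 124.93] yaw 2.733 F [ 0.83  0.14 -0.12] T [0.   0.02 0.07]
contact 10.79 [501.3    7.85  73.01] yaw 2.733 F [-0.62  0.5   1.95] T [-0.05 -0.1   0.03] True
```

View pics/c3.png

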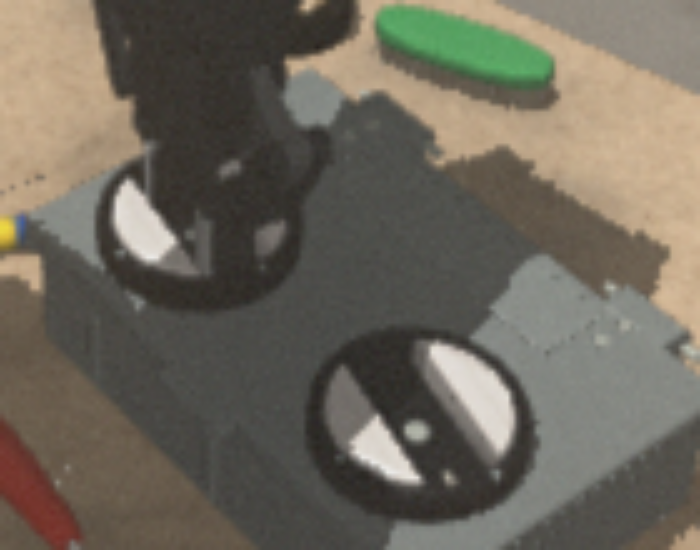

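The fingers are in the left slot: contact came at TCP z 73, which puts the drawn-back tips on the floor at about 81. I'll lift 2 mm and turn in steps, watching the torque.

```bash
cat >> h.py <<'E'
def turn(k,z):
    bot.movel(np.r_[C[k],z],max_speed=30); tot=A[k]
    while tot<1.85:
        tot+=0.2 if tot<1.4 else 0.05
        try: bot.movel(np.r_[C[k],z],rot=[np.pi,0,YAW-tot])
        except bot.IKError as e: print("IK",e); break
        s=rep(round(tot,2))
        if abs(s["wrist_torque"][2])>0.6 or np.linalg.norm(s["contact_force"])>35: break
E
python3 - <<'E'
from h import *
turn("L",75)
E
```

```text
0.36 11.49 [501.31   7.78  74.84] yaw 2.535 F [ 0.25 -0.13 -1.22] T [-0.08 -0.07 -0.01]
0.56 11.84 [501.42   7.81  74.94] yaw 2.336 F [ 0.26 -1.01  0.32] T [-0.15 -0.07  0.03]
0.76 12.19 [501.39   7.89  74.97] yaw 2.137 F [ 0.01 -0.7  -0.06] T [-0.12  0.06  0.02]
0.96 12.54 [501.39   8.03  74.95] yaw 1.937 F [ 0.47 -0.21 -0.17] T [ 0.03 -0.01  0.05]
1.16 12.89 [501.05   8.1   74.79] yaw 1.737 F [-0.65  0.95 -0.27] T [0.25 0.1  0.05]
1.36 13.24 [500.64   8.47  74.58] yaw 1.537 F [-0.6   3.59 -2.96] T [0.79 0.28 0.06]
1.56 13.59 [500.58   9.03  74.53] yaw 1.336 F [-1.6   4.42 -4.01] T [1.19 0.23 0.1 ]
1.61 13.84 [500.83   9.34  74.57] yaw 1.287 F [-0.72  5.47 -3.82] T [1.39 0.21 0.12]
1.66 14.09 [500.73   9.43  74.54] yaw 1.237 F [-0.29  5.98 -3.44] T [1.47 0.17 0.12]
1.71 14.34 [500.79   9.55  74.57] yaw 1.187 F [ 0.03  6.58 -4.7 ] T [1.54 0.1  0.07]
1.76 14.59 [501.07   9.93  74.58] yaw 1.138 F [ 0.66  8.15 -5.08] T [1.73 0.03 0.41]
1.81 14.84 [501.13  10.07  74.6 ] yaw 1.091 F [ 0.27  7.49 -4.9 ] T [ 1.72 -0.06  1.31]
```

Run:
```python
from h import *
bot.movel(np.r_[C["L"],75],rot=[np.pi,0,YAW-1.69]); rep("relieved")
bot.movel(np.r_[C["L"],130],max_speed=100); rep("up")
enter("R")
for n in("top","scene"): cv2.imwrite(f"pics/{n}4.png",imaging.capture(n))
a=cv2.resize(cv2.imread("pics/scene4.png")[170:290,290:440],None,fx=3,fy=3);b=cv2.resize(cv2.imread("pics/top4.png")[155:240,310:430],None,fx=3,fy=3)
c=np.zeros((360,810,3),np.uint8); c[:,:450]=a; c[:255,450:810]=b; cv2.imwrite("pics/c4.png",c[:,:800])
```

```text
relieved 15.11 [501.32   9.    74.85] yaw 1.204 F [ 0.15  7.21 -2.8 ] T [ 1.32 -0.02  0.1 ]
up 15.81 [501.39   7.49 129.7 ] yaw 1.202 F [ 0.17  0.23 -0.65] T [ 0.05  0.05 -0.02]
above 17.32 [ 472.39 -107.63  124.74] yaw 2.672 F [-0.02 -0.18  0.27] T [ 0.   -0.    0.06]
contact 18.94 [ 472.41 -107.77   71.9 ] yaw 2.673 F [ 0.03 -0.33  2.84] T [-0.03  0.01 -0.  ] True
```

View pics/c4.png

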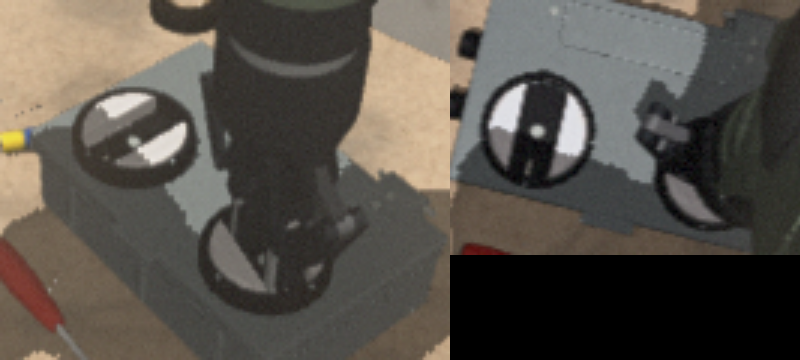

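The left slot now points at the front edge, perpendicular to it, so it is locked. The fingers are in the right slot, where contact came 1 mm lower, which fits the lid being drawn down.

Run:
```python
from h import *
turn("R",74)
bot.movel(np.r_[C["R"],74],rot=[np.pi,0,YAW-1.69]); rep("relieved")
bot.movel(np.r_[C["R"],130],max_speed=100); rep("up")
bot.move_ptp([330,200,230],[np.pi,0,YAW-1]); rep("away")
for n in("top","scene"): cv2.imwrite(f"pics/{n}5.png",imaging.capture(n))
a=cv2.resize(cv2.imread("pics/scene5.png")[170:320,290:450],None,fx=2.5,fy=2.5);b=cv2.resize(cv2.imread("pics/top5.png")[140:250,310:440],None,fx=3,fy=3)
c=np.zeros((375,790,3),np.uint8); c[:,:400]=a; c[:330,400:790]=b; cv2.imwrite("pics/c5.png",c)
# slot angles
k=8; g=cv2.resize(cv2.imread("pics/top5.png").max(2),None,fx=k,fy=k,interpolation=cv2.INTER_CUBIC)
for C0 in ((339.5,198.6),(397.8,212)):
    C0=np.array(C0); q=np.zeros_like(g); cv2.circle(q,tuple((C0*k).astype(int)),int(13.5*k),1,-1)
    ys,xs=np.where((g<70)&(q>0)); D=np.c_[xs,ys]/k; M=D.mean(0); v=np.linalg.svd(D-M,full_matrices=False)[2][0]
    if v[1]<0: v=-v
    d=onz("top",C0+12*v,83)-onz("top",C0-12*v,83); print("slot vs box -x (deg)",np.degrees(np.arctan2(-d[1],-d[0])-PSI),M-C0)
```

```text
0.42 19.64 [ 472.26 -107.73   73.8 ] yaw 2.475 F [ 0.57  0.01 -0.09] T [-0.07 -0.03  0.  ]
0.62 19.99 [ 472.45 -107.84   73.93] yaw 2.276 F [ 0.23 -0.42  0.63] T [-0.19 -0.06  0.03]
0.82 20.34 [ 472.43 -107.67   73.97] yaw 2.077 F [-0.25 -0.    0.58] T [-0.15 -0.02  0.08]
1.02 20.69 [ 472.39 -107.57   73.95] yaw 1.877 F [-0.6  -0.14 -0.43] T [ 0.04  0.   -0.04]
1.22 21.04 [ 472.3  -107.58   73.93] yaw 1.677 F [-0.78 -0.05 -0.09] T [ 0.14  0.08 -0.02]
1.42 21.39 [ 472.22 -107.33   73.88] yaw 1.477 F [-0.35  3.09  0.29] T [0.48 0.12 0.06]
1.47 21.64 [ 472.3  -107.2    73.88] yaw 1.426 F [-0.43  3.28  1.14] T [0.83 0.02 0.08]
1.52 21.89 [ 472.25 -107.23   73.87] yaw 1.376 F [0.24 4.98 0.94] T [1.07 0.06 0.09]
1.57 22.14 [ 472.15 -107.27   73.88] yaw 1.325 F [-0.94  4.39  0.79] T [1.05 0.13 0.04]
1.62 22.39 [ 472.17 -107.22   73.87] yaw 1.275 F [-1.12  5.78  1.85] T [1.13 0.1  0.02]
1.67 22.64 [ 472.17 -107.1    73.89] yaw 1.225 F [-1.15  5.95  0.18] T [1.13 0.2  0.12]
1.72 22.89 [ 472.27 -106.92   73.89] yaw 1.175 F [-0.5   6.58  1.47] T [1.23 0.03 0.08]
1.77 23.14 [ 472.53 -106.61   73.91] yaw 1.127 F [0.5  7.1  1.25] T [ 1.43 -0.08  0.63]
relieved 23.39 [ 472.4  -107.42   73.87] yaw 1.202 F [0.68 5.28 0.64] T [1.11 0.07 0.08]
up 24.1 [ 472.41 -108.27  129.85] yaw 1.202 F [-0.33 -0.18 -0.63] T [ 0.05 -0.01  0.02]
away 25.43 [330.45 199.57 229.65] yaw 1.891 F [-0.18 -0.02 -1.18] T [ 0.04  0.05 -0.  ]
slot vs box -x (deg) 0.7734289576597319 [-0.05 -0.57]
slot vs box -x (deg) 0.4393356556043768 [ 0.62 -0.24]
```

View pics/c5.png

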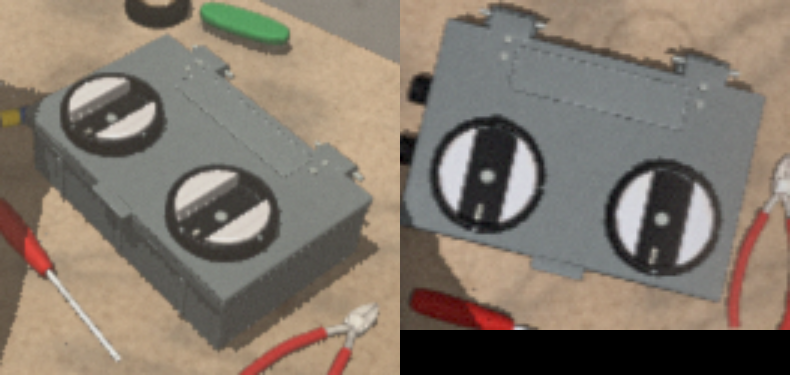

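Both slots point straight at the front edge, within 1° in the picture, and the lid lies flush. The loose items look undisturbed.

```bash
python3 -c "
from bench import bot
bot.sign_off(); print(bot.get_state()['t'])"
```

```text
the job is handed in; nothing more can be done
the job is handed in; nothing more can be done
```

The lid is shut and both fasteners are turned clockwise to their stops. I handed the job in at about 25.5 s of the 64 s allowed.

- **Lid:** I swung it down with the closed fingertips at no more than about 60 mm/s, then pressed it onto its seal. The force readings there stayed below 10 N.
- **Fasteners:** I did the left one first, then the right, with the fingertips in each slot. At each stop the turning torque jumped from about 0.1 N m to 1.3 N m (left) and 0.6 N m (right).
- **Last checks:** In the final pictures both slots point at the front edge, measured within 1° of locked. The lid looks flush, and the driver, cutters and battery look undisturbed. The gripper was clear of everything.
- **What disagreed:**
  - My collar-circle fit failed in the scene view and was off for the right knob in the top view. I used the top-view centres and the known 120 mm spacing instead.
  - Both slots started about 0.16 to 0.22 rad clockwise of open, and I entered them at those angles.
  - While turning I saw up to about 8 N sideways and a wrist moment of up to 1.7 N m, because the fingers were slightly off the knob's axis. Both are far below the limits.
- **Not checked:** The final lid angle was judged only by eye, and the flux bottle was outside the last crops I viewed.

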